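Space bearer bars with a drag gauge

ROBOT

A 7-joint arm with a two-finger parallel gripper is mounted at the origin on a cart in front of the work surface, level with it; the furniture and walls round the work are solid. World frame = base frame: x ahead of the robot, y to its left, z up, the work surface at z = 0. Lengths are in mm, angles in rad, forces in N, time in s.
With the tool pointing down it reaches from about 400 to 875 mm from the base axis. Payload 4.4 kg.
Tool frame: the origin (TCP) lies on the centre line of the jaws, within the pads' length; the fingertips stand 8 mm ahead of it and the grasp point (between the pads) lies 11 mm behind it; x points along the fingers, z is the direction in which the jaws open and shut, and the axes are right-handed (so a half turn about x gives the same grasp; the last joint's range is limited). The gripper opens to 85 mm and grips with 20 to 120 N. Pads are 22 mm wide; open, the fingers measure 114 mm over their backs; the gripper's body (76 mm by 85 mm) begins 54 mm behind the grasp point. The pads swing forward as they close: fully open they stand 13 mm farther back than shut.
Start: joints at [-1.347, 0.628, 0.038, 1.517, -0.027, 0.996, -0.02], TCP at [185.72, 622.917, 239.313] pointing down, gripper open.
Joint ranges: [-3.06, 3.06], [-0.37, 2.12], [-1.25, 1.32], [0.18, 2.47], [-1.1, 4.24], [0.23, 1.98], [-2.94, 2.94]. Speed limits (rad/s): [2.57, 2.57, 3.14, 3.14, 3.14, 3.14, 3.14].

INTERFACE

Orientations are given as [roll, pitch, yaw] about the fixed x, y, z axes, in that order (R = Rz(yaw) Ry(pitch) Rx(roll)).
In Python, from cell import ctrl, get_image, camera_params gives the robot as it stands. The module is installed in compiled form; this text tells all that it offers.
- The arm moves only by the shell command python3 -m handwheel 'ROWS'. ROWS is text: rows parted by semicolons, each of 7 numbers parted by spaces: the opening, from -1 (shut) to 1 (fully open), then the shift along the tool's x, y, z in mm, then the turn, a rotation vector about the tool's x, y, z in rad. In form: grip x y z wx wy wz; .... A call has 1 to 10 rows; each row shifts and turns the pose as measured when the row begins, along the tool's axes as they then stand; what a row does not reach is not made up. A row lasts 1/10 s, in which the tool goes at most 50 mm and 8.59 degrees, less where a joint would pass 70% of its speed; a pose out of reach is approached as far as the arm can. A call with a gripper value outside its range is refused whole. The fingers move at their own pace and stop on an object; the grip force is fixed at half the most. Time passes only in rows, so rows that do not move let the fingers close. It gives the time, the measured TCP pose, the force and the opening at its end, in the units of the state.
- ctrl.read_state(): the state, without advancing time (a new reading comes with each control period).
- get_image(name): name is "scene" or "top" or "wrist"; returns the picture (420x560x3 uint8, blue, green, red); there is no depth.
- camera_params(name): a dict with "fx", "fy", "cx", "cy" (pixels), "eye" and "orientation" of the camera in the world. Camera axes: x right, y up, looking along -z (the intrinsics and any distortion apply to the point x, -y, -z); pixel columns grow to the right and rows downward; lengths in mm; the calibration is good to about 2 mm. The wrist camera is an equidistant fisheye: a pixel r from the principal point sees the ray r / f radians off the axis. A picture is of the moment at which its call begins: read the wrist's pose just before it. camera_params takes no time and is no camera call; for the wrist camera it gives the pose at the moment of the call.
- ctrl.finish_job(): hands the job in, once; it reports no verdict.
The state is a dict: "clock": time; "qpos": joint angles; "qd": joint speeds; "tau": joint torques, N m; "eef_pos": TCP position; "tool_rot": TCP orientation; "force": force on the tool from outside, world axes, zero at the start; "torque": the same for the moment, N m; "width": finger opening in mm.
Only numpy, scipy, OpenCV 4.12 (cv2) and the standard library are available. Lean on these libraries where they do the work, as an engineer would, in place of code of your own. Each camera call takes 0.05 s, during which the arm holds its last target.

TASK

Space the three steel bearer bars evenly from the blue stop on the setting bed, working outwards one bar at a time: hold the spacer gauge by its fin, drop it over a bar and drag the bar towards the stop with the gauge's dark lip until its yellow block comes lightly but firmly up against the stop (first bar) or the bar set before (second and third bar), without shoving the bars already set. Leave the bars square across the bed, stand the gauge upright back on the middle of its black mat, and do not disturb the bottle, tape roll and carton behind.

Things in the scene. Friction and masses are not known exactly. Their poses are not given: they have to be found in the camera images.
- setting_bed: Fixed aluminium plate 150 x 300 x 12 mm, screwed down, lying on the bench. Origin: centre of its underside; z up, x across it, y along the row of bars. Its blue stop is at the +y end, the left end seen from the robot; the face of the stop towards the bars is at y = +128 mm.
- bed_stop: Blue stop block fixed on the bed, 130 (x) x 20 (y) x 30 mm high, its axes along the bed's, its top 42 mm above the bench. Origin: centre of its underside, at y = +138 mm, z = 12 mm of the bed. Its -y face is what the first bar is gauged from.
- bar_1: Loose ground steel bar 120 mm long (own x) x 24 mm wide (own y) x 28 mm high, about 0.63 kg, lying across the bed; the one nearest the stop. Slides on the bed by friction only (2 to 5 N each). Origin: centre of its underside. At the start its x and y axes are within 0.1 rad of the bed's. Set: 34 mm gap to the stop face (+-2 mm).
- bar_2: The same bar, second from the stop. Set: 34 mm gap to the first bar (+-2 mm).
- bar_3: The same bar, third from the stop. Set: 34 mm gap to the second bar (+-2 mm). Every bar starts farther out than its set place, with at least 29 mm between neighbours; nothing lies on the bed beyond it.
- spacer_gauge: Loose bridge-shaped spacer gauge, about 0.25 kg, 70 mm long (own y), 80 mm wide (own x), 84 mm high, standing on its mat. Origin: centre of its underside, z up. Yellow block y = +11 to +35 mm, open slot y = -23 to +11 mm, dark lip y = -35 to -23 mm; block, slot and lip span z = 0 to 32 mm; bridge plate on them to z = 42 mm. Mat and gauge lie right of the bed.
- gauge_fin (a point): Centre of the gauge's black upright grip fin, 63 mm above its underside at own x = y = 0: 16 mm thick (own y), 70 mm long (own x), 42 mm high.
- gauge_face (a point): Centre of the yellow block's outer (+y) face, 16 mm above the underside. In use it looks towards the stop with the bar in the slot; with the lip's inner face (58 mm behind this face) against the outer side of the 24 mm bar and this face against the part before, the gap is 34 mm.
- gauge_mat: Fixed black rubber mat 120 x 120 x 3 mm where the gauge stands at the start and must end. Origin: centre of its underside. A tall tester stands just left of the bed and another machine right of and behind the mat: swing the arm clear of both.
- oil_bottle: Bystander: upright plastic oil bottle with a red spout, 48 x 47 x 160 mm. Origin: centre of its underside. Leave it alone.
- tape_roll: Bystander: yellow tape roll lying flat, 70 x 70 x 18 mm. Origin: centre of its underside. Leave it alone.
- carton_blue: Bystander: small upright blue carton with an orange top, 70 x 52 x 89 mm. Origin: centre of its underside. Leave it alone.

How it is judged (in metres and radians):
On the way, in this order (a step that is already met when the one before it is completed fails the run):
1. the gauge's block presses lightly on the stop with the first bar drawn up at the set gap (contact force between spacer_gauge and bed_stop above 1 N and y of bar_1 in the frame of setting_bed between 0.08 and 0.084 m), for 0.1 s.
2. the gauge's block presses lightly on the first bar with the second bar drawn up at the set gap (contact force between spacer_gauge and bar_1 above 1 N and y of bar_1 in the frame of setting_bed between 0.08 and 0.084 m and y of bar_2 in the frame of bar_1 between -0.06 and -0.056 m), for 0.1 s.
3. the gauge's block presses lightly on the second bar with the third bar drawn up at the set gap (contact force between spacer_gauge and bar_2 above 1 N and y of bar_1 in the frame of setting_bed between 0.08 and 0.084 m and y of bar_2 in the frame of bar_1 between -0.06 and -0.056 m and y of bar_3 in the frame of bar_2 between -0.06 and -0.056 m), for 0.1 s.
At the end, for the whole second after the job is handed in: All three gaps are 34 +-2 mm, each set in turn by the gauge, its block pressing on the part before with over 1 N; bars flat on the bed, square within 0.06 rad, centred across it within 20 mm, at rest; gauge upright at rest on its mat, within 40 mm of the mat's centre (y of bar_1 in the frame of setting_bed between 0.08 and 0.084 m and angle between the x axis of each of bar_1, bar_2, bar_3 and the x axis of setting_bed, either way round below 0.06 rad and x of bar_1 in the frame of setting_bed between -0.02 and 0.02 m and z of bar_1 in the frame of setting_bed between 0.009 and 0.015 m and linear speed of each of bar_1, bar_2, bar_3, spacer_gauge below 0.01 m/s and y of bar_2 in the frame of bar_1 between -0.06 and -0.056 m and x of bar_2 in the frame of setting_bed between -0.02 and 0.02 m and z of bar_2 in the frame of setting_bed between 0.009 and 0.015 m and y of bar_3 in the frame of bar_2 between -0.06 and -0.056 m and x of bar_3 in the frame of setting_bed between -0.02 and 0.02 m and z of bar_3 in the frame of setting_bed between 0.009 and 0.015 m and horizontal distance between spacer_gauge and gauge_mat below 0.04 m and height (world z) of spacer_gauge between -0.002 and 0.008 m and angle between spacer_gauge's own z axis and vertical below 0.08 rad); the robot touches nothing.
It fails at once if the oil bottle is moved by more than 20 mm (distance of oil_bottle from where it was at the start of the episode above 0.02 m).
It fails at once if the tape roll is moved by more than 20 mm (distance of tape_roll from where it was at the start of the episode above 0.02 m).
It fails at once if the blue carton is moved by more than 20 mm (distance of carton_blue from where it was at the start of the episode above 0.02 m).
It also fails if it takes over 70 s, if anything falls off the work surface, if the arm or the gripper's body presses on something with over 40 N, if the wrist force passes 120 N, or if a joint passes its speed limit or range.

## Working session

There is one attempt and no reset: what is moved stays moved. The work goes in short steps, Python scripts to look and compute and a shell command to move; the robot and the scene stay as the last step left them, time stands still between calls to the robot, and variables do not carry over. Pictures are saved under pics/ and viewed, and the job is handed in when it is done.

```bash
mkdir -p pics
python3 - <<'E'
from cell import ctrl,get_image,camera_params
import cv2
print(ctrl.read_state())
for n in ["scene","top","wrist"]:
    print(n,camera_params(n))
    cv2.imwrite(f"pics/{n}0.png",get_image(n))
E
```

```text
{'clock': 0.0, 'qpos': array([-1.34677281,  0.62932096,  0.03845071,  1.51840949, -0.02700102,
        0.99627836, -0.0200363 ]), 'qd': array([ 4.74150996e-04, -5.15517667e-04,  1.20645856e-03, -1.30011268e-03,
        5.32531203e-04, -1.16133433e-03, -6.27238890e-05]), 'tau': array([-1.00498615e-03, -5.63392925e+01,  1.22600745e+00, -1.93447459e+01,
        1.10535248e-02,  1.05641133e-02,  1.24729138e-05]), 'eef_pos': array([185.55827058, 622.30046666, 238.39227154]), 'tool_rot': array([-3.12636942,  1.56889842, -1.84544149]), 'force': array([-0.20045596,  0.13842819,  0.21559301]), 'torque': array([ 0.00559072, -0.05473337,  0.01002145]), 'width': 85.10076329817319}
scene {'fx': 419.5102068449633, 'fy': 419.5102068449633, 'cx': 286.2518876920408, 'cy': 211.55653825891568, 'eye': array([ -90.46441723, -616.32759639,  481.93306738]), 'orientation': array([ 1.13120853, -0.02118943, -0.96501076])}
top {'fx': 419.8191721676859, 'fy': 419.8191721676859, 'cx': 277.9350160073442, 'cy': 212.81309365669983, 'eye': array([ 445.84146647, -137.20304961,  910.20282305]), 'orientation': array([ 0.16439039,  0.01692976, -1.58039703])}
wrist {'fx': 325.19226210127806, 'fy': 325.19226210127806, 'cx': 279.4482995496032, 'cy': 213.75736514965354, 'eye': array([118.30155156, 641.68723205, 372.78422087]), 'orientation': array([-0.27913353,  0.00204607,  1.28084314])}
```

View pics/top0.png

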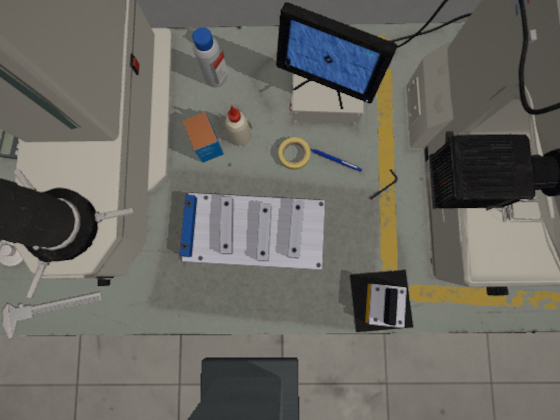

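View pics/scene0.png

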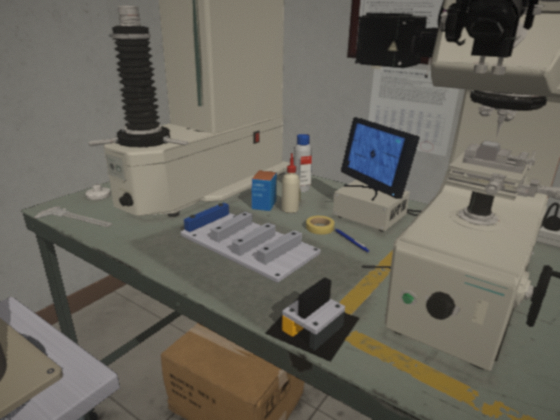

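View pics/wrist0.png

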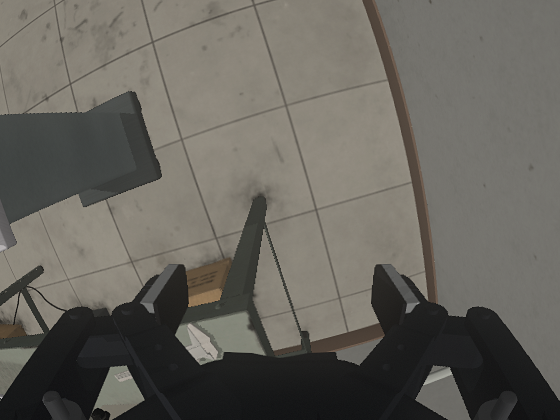

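```bash
cat > h.py <<'E'
import numpy as np, cv2
from scipy.spatial.transform import Rotation as Ro
from cell import ctrl,get_image,camera_params
def ray(n,u,v,P=None):
    P=P or camera_params(n); u=np.atleast_1d(np.asarray(u,float)); v=np.atleast_1d(np.asarray(v,float))
    a=(u-P['cx'])/P['fx']; b=(v-P['cy'])/P['fy']
    if n=='wrist':
        r=np.hypot(a,b)+1e-12; d=np.stack([np.sin(r)*a/r,-np.sin(r)*b/r,-np.cos(r)],-1)
    else: d=np.stack([a,-b,-np.ones_like(a)],-1)
    return P['eye'],d@Ro.from_euler('xyz',P['orientation']).as_matrix().T
def at(n,u,v,z,P=None):
    e,d=ray(n,u,v,P); return (e+d*((z-e[2])/d[:,2])[:,None]).squeeze()
def proj(n,p,P=None):
    P=P or camera_params(n); c=(np.atleast_2d(p)-P['eye'])@Ro.from_euler('xyz',P['orientation']).as_matrix()
    x,y,z=c[:,0],-c[:,1],-c[:,2]
    if n=='wrist':
        r=np.hypot(x,y); t=np.arctan2(r,z); return np.stack([P['cx']+P['fx']*t*x/r,P['cy']+P['fy']*t*y/r],-1)
    return np.stack([P['cx']+P['fx']*x/z,P['cy']+P['fy']*y/z],-1)
E
python3 - <<'E'
from h import *
np.set_printoptions(precision=1,suppress=True)
im=cv2.imread('pics/top0.png'); hsv=cv2.cvtColor(im,cv2.COLOR_BGR2HSV)
for n,c in dict(testerBR=(124,272),testerR=(170,30),mat=[(352,274),(410,271),(411,328),(356,331)],).items():
    for p in np.atleast_2d(c): print(n,p,at('top',*p,0 if n!='mat' else 3))
cv2.imwrite('pics/bedcrop.png',cv2.resize(im[180:340,170:420],None,fx=3.2,fy=3.2,interpolation=cv2.INTER_CUBIC))
print(proj('top',[[0,0,0],[300,0,0]]))
E
```

```text
testerBR [124 272] [471.5 210.7   0. ]
testerR [170  30] [1041.3  129.5    0. ]
mat [352 274] [ 462.3 -280.     3. ]
mat [410 271] [ 467.4 -403.4    3. ]
mat [411 328] [ 349.7 -398.4    3. ]
mat [356 331] [ 344.5 -283.8    3. ]
[[218.3 512.6]
 [220.2 353.9]]
```

View pics/bedcrop.png

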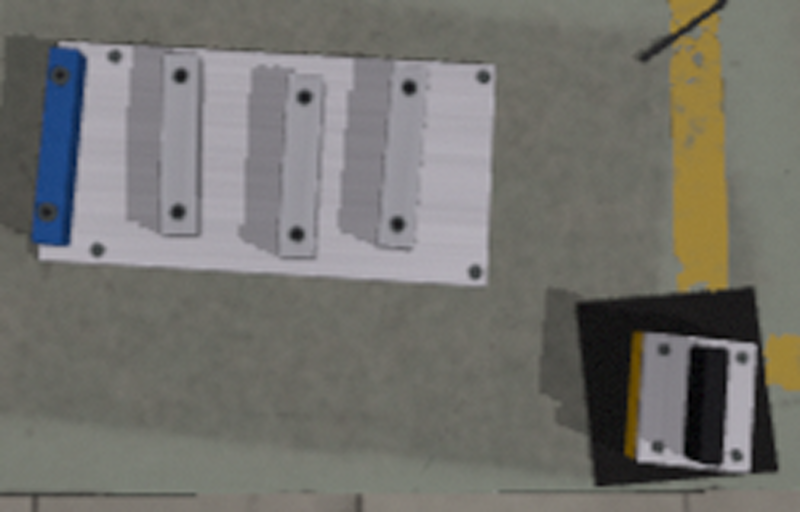

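Run:
```python
from h import *
np.set_printoptions(precision=2,suppress=True)
im=cv2.imread('pics/top0.png'); hsv=cv2.cvtColor(im,cv2.COLOR_BGR2HSV)
print(Ro.from_euler('xyz',ctrl.read_state()['tool_rot']).as_matrix())
def sub(mask,x0,y0,x1,y1):
    m=np.zeros_like(mask); m[y0:y1,x0:x1]=mask[y0:y1,x0:x1]; return m
def rect(mask,z,name):
    m=cv2.morphologyEx(mask,cv2.MORPH_CLOSE,np.ones((3,3),np.uint8))
    cs,_=cv2.findContours(m,cv2.RETR_EXTERNAL,cv2.CHAIN_APPROX_NONE)
    c=max(cs,key=cv2.contourArea)[:,0,:]
    P=at('top',c[:,0],c[:,1],z)[:,:2].astype(np.float32)
    r=cv2.minAreaRect(P); print(name,cv2.contourArea(c),'ctr',np.array(r[0]),'size',np.array(r[1]),'ang',r[2])
H,S,V=cv2.split(hsv)
blue=((H>100)&(H<125)&(S>150)).astype(np.uint8)*255
rect(sub(blue,175,185,210,265),42,'stop top')
br=((V>140)&(S<40)).astype(np.uint8)*255
rect(sub(br|blue,175,185,335,280),12,'bed(with stop)')
rect(sub(((V<60)).astype(np.uint8)*255,340,262,420,340),3,'mat')
rect(sub(((V>110)&(S<60)).astype(np.uint8)*255,360,280,410,330),42,'bridge plate')
for n,p in dict(b1=[(180,75),(177,212)],b2=[(304,97),(296,234)],b3=[(409,87),(397,224)],pl=[(664,350),(742,357),(736,455),(658,446)],stop=[(60,75),(46,212)],bed=[(115,56),(484,76),(475,272),(97,250)]).items():
    p=(np.array(p)+.5)/3.2-.5+[170,180]; q=at('top',p[:,0],p[:,1],{'pl':45,'stop':42,'bed':12}.get(n,40))[:,:2]
    print(n,q.tolist(),'mid',q.mean(0)); d=q[0]-q[-1]; print('  ang of x axis',np.arctan2(d[1],d[0]))
```

```text
[[-0.   -0.96  0.29]
 [-0.    0.29  0.96]
 [-1.    0.   -0.  ]]
stop top 589.5 ctr [566.81  64.59] size [ 23.1  127.15] ang 86.07386016845703
bed(with stop) 8064.0 ctr [558.19 -68.21] size [304.56 148.84] ang 86.05498504638672
mat 1836.5 ctr [ 407.07 -337.88] size [119.45 119.48] ang 4.281610488891602
bridge plate 1365.0 ctr [ 395.9  -347.18] size [80.83 84.5 ] ang 83.77981567382812
b1 [[612.544687254471, -14.0570366837472], [521.9897803664712, -13.07523160876677]] mid [567.27 -13.57]
  ang of x axis -0.010841672093636337
b2 [[596.7682501975546, -95.96137816964128], [506.8941432038318, -90.38539391713581]] mid [551.83 -93.17]
  ang of x axis -0.061962744342688086
b3 [[602.5772964655696, -165.09419689716194], [512.6446152838771, -155.78791847367793]] mid [ 557.61 -160.44]
  ang of x axis -0.10311348705115488
pl [[430.9525471940306, -322.90665356039926], [426.1557120398414, -371.666566656198], [366.1924594408094, -364.4919663086538], [372.04135303880537, -316.33728142948587]] mid [ 398.84 -343.85]
  ang of x axis -0.11105432787569632
stop [[613.1788705541144, 65.05146026340327], [522.7571043685391, 71.87279344587537]] mid [567.97  68.46]
  ang of x axis -0.0752964390050493
bed [[631.7084619011746, 34.61071084752456], [614.5658927002046, -217.02190530979593], [482.4305526867762, -207.58252603550912], [499.6254992601638, 44.202810190400186]] mid [557.08 -86.45]
  ang of x axis -0.07249451139061572
```

```bash
cat > d.py <<'E'
# usage: d.py x y z angle_of_tool_z_deg -> tool-frame shift to target & turn about tool x
import sys; from h import *
np.set_printoptions(precision=2,suppress=True)
s=ctrl.read_state(); R=Ro.from_euler('xyz',s['tool_rot']).as_matrix(); p=s['eef_pos']
t=np.array([float(a) for a in sys.argv[1:4]])
print('clock',s['clock'],'pos',p,'tool z ang deg',np.degrees(np.arctan2(R[1,2],R[0,2])),'tool x',R[:,0],'F',s['force'],'w',s['width'])
print('q',s['qpos'])
print('shift tool',R.T@(t-p))
if len(sys.argv)>4:
    a=np.radians(float(sys.argv[4])); z=np.array([np.cos(a),np.sin(a),0]); x=np.array([0,0,-1.]); Rt=np.stack([x,np.cross(z,x),z],1)
    print('turn rotvec tool',Ro.from_matrix(R.T@Rt).as_rotvec())
E
python3 -m handwheel '1 0 -28 -35 0 0 0;1 0 -28 -35 0 0 0;1 0 -28 -35 0 0 0;1 0 -28 -35 0 0 0;1 0 -28 -35 0 0 0;1 0 -28 -35 0 0 0;1 0 -28 -35 0 0 0'; python3 d.py 440 0 240
```

```text
clock: 0.85
eef_pos: [302.9, 327.8, 235.1]
tool_rot: [1.494, 1.568, 2.788]
force: [0.6, -0.2, -0.1]
width: 85.4
clock 0.85 pos [302.9  327.84 235.1 ] tool z ang deg 74.12367541358586 tool x [-0.  0. -1.] F [ 0.57 -0.23 -0.14] w 85.42535538730925
q [-0.92  0.35  0.04  2.06 -0.03  0.73  0.44]
shift tool [  -5.69 -221.54 -277.83]
```

```bash
python3 -m handwheel '1 0 -28 -35 0 0 0;1 0 -28 -35 0 0 0;1 0 -28 -35 0 0 0;1 0 -28 -35 0 0 0;1 0 -28 -35 0 0 0;1 0 -28 -35 0 0 0;1 0 -28 -35 0 0 0;1 0 -28 -35 0 0 0'; python3 d.py 404 -345 200 83.7
```

```text
clock: 1.65
eef_pos: [445.2, -16.9, 235.0]
tool_rot: [0.525, 1.568, 1.821]
force: [0.8, 0.7, 0.6]
width: 85.1
clock 1.65 pos [445.16 -16.86 234.96] tool z ang deg 74.24694160642818 tool x [-0.  0. -1.] F [0.8  0.71 0.6 ] w 85.08744891989198
q [-0.13  0.35  0.14  2.07 -0.07  0.73  1.35]
shift tool [  34.17  -49.52 -327.07]
turn rotvec tool [-0.16  0.   -0.  ]
```

```bash
python3 - <<'E'
from h import *
import pickle
P=camera_params('wrist'); cv2.imwrite('pics/w1.png',get_image('wrist')); pickle.dump(P,open('w1.pkl','wb')); print(P)
E
python3 -m handwheel '1 4 -7 -46 -0.02 0 0;1 4 -7 -46 -0.02 0 0;1 4 -7 -46 -0.02 0 0;1 4 -7 -46 -0.02 0 0;1 4 -7 -46 -0.03 0 0;1 4 -7 -46 -0.03 0 0;1 4 -5 -46 -0.02 0 0'
python3 - <<'E'
from h import *
import pickle
P=camera_params('wrist'); cv2.imwrite('pics/w2.png',get_image('wrist')); pickle.dump(P,open('w2.pkl','wb')); print(P)
E
python3 d.py 404 -345 150 83.7
```

```text
{'fx': 325.19226210127806, 'fy': 325.19226210127806, 'cx': 279.4482995496032, 'cy': 213.75736514965354, 'eye': array([377.62742776,   0.87715603, 369.3614868 ]), 'orientation': array([-0.27784758, -0.00187225,  1.2956885 ])}
clock: 2.4
eef_pos: [427.4, -349.3, 207.0]
tool_rot: [-1.445, 1.564, 0.016]
force: [0.9, -0.4, 0.5]
width: 85.1
{'fx': 325.19226210127806, 'fy': 325.19226210127806, 'cx': 279.4482995496032, 'cy': 213.75736514965354, 'eye': array([ 356.62793844, -342.3894989 ,  340.7988379 ]), 'orientation': array([-2.85868401e-01, -2.84466547e-04,  1.45989514e+00])}
clock 2.45 pos [ 425.12 -359.8   206.77] tool z ang deg 83.13796193728514 tool x [ 0.01 -0.01 -1.  ] F [ 0.16 -9.53  0.57] w 85.50960518785799
q [ 0.57  0.53  0.12  1.83 -0.08  0.77  2.18]
shift tool [56.48 23.19 12.63]
turn rotvec tool [-0.01 -0.01  0.01]
```

View pics/w1.png

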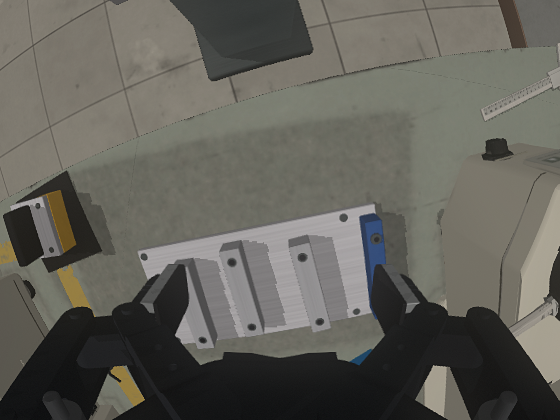

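View pics/w2.png

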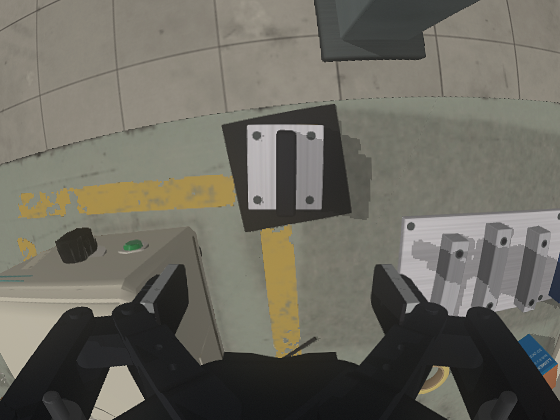

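```bash
python3 - <<'E'
from h import *
import pickle
np.set_printoptions(precision=2,suppress=True)
P=pickle.load(open('w2.pkl','rb')); im=cv2.imread('pics/w2.png'); hsv=cv2.cvtColor(im,cv2.COLOR_BGR2HSV)
H,S,V=cv2.split(hsv)
def rect(c,z,name):
    Q=at('wrist',c[:,0],c[:,1],z,P)[:,:2].astype(np.float32); r=cv2.minAreaRect(Q); print(name,np.array(r[0]),np.array(r[1]),r[2])
m=np.zeros_like(V); m[110:225,235:335]=((V>110)&(S<60))[110:225,235:335]*255
c=max(cv2.findContours(m,cv2.RETR_EXTERNAL,cv2.CHAIN_APPROX_NONE)[0],key=cv2.contourArea)[:,0]
print(c.min(0),c.max(0)); rect(c,45,'plate')
# fin: dark blob inside the plate
f=np.zeros_like(V); f[124:216,268:304]=(V<45)[124:216,268:304]*255
c=max(cv2.findContours(f,cv2.RETR_EXTERNAL,cv2.CHAIN_APPROX_NONE)[0],key=cv2.contourArea)[:,0]
print(c.min(0),c.max(0)); rect(c,87,'fin@87')
q=at('wrist',[257,311,310,257],[135,135,200,200],45,P); print(q,q.mean(0))
m=np.zeros_like(V); m[95:240,215:365]=((V<60))[95:240,215:365]*255
E
python3 -m handwheel '1 0 0 0 0 0 0;1 0 0 0 0 0 0'
```

```text
[247 124] [323 209]
plate [ 399.42 -342.18] [69.53 79.45] 83.81368255615234
[295 210] [295 210]
clock: 2.65
eef_pos: [423.5, -362.3, 205.7]
tool_rot: [-2.477, 1.56, -1.032]
force: [0.9, 0.4, 0.1]
width: 85.1Traceback (most recent call last):
  File "<stdin>", line 14, in <module>
  File "<stdin>", line 7, in rect
IndexError: too many indices for array: array is 1-dimensional, but 2 were indexed
```

Run:
```python
import cv2
im=cv2.imread('pics/w2.png'); cv2.imwrite('pics/w2c.png',cv2.resize(im[90:250,205:375],None,fx=3.5,fy=3.5,interpolation=cv2.INTER_CUBIC))
```

```text
(no output)
```

View pics/w2c.png

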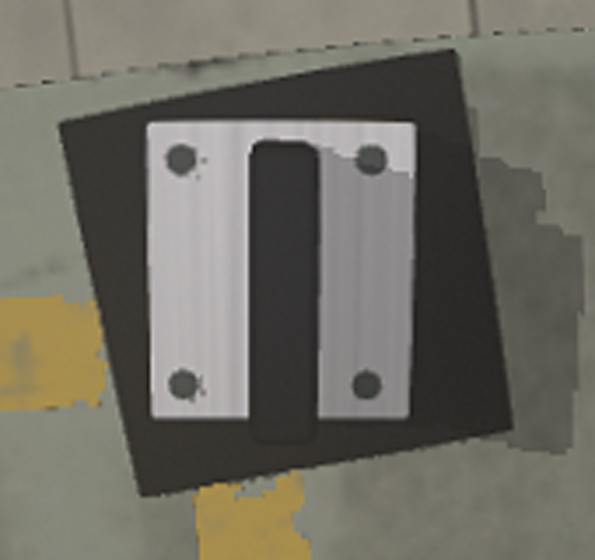

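```bash
python3 - <<'E'
from h import *
import pickle
P=pickle.load(open('w2.pkl','rb'))
q=at('wrist',[275.9,296.4,286.1],[173,173,173],87,P); print(q, q[0]-q[1])
q=at('wrist',[286.1,285.6],[130,216],87,P); print(q)
E
python3 d.py 399.4 -342.5 130 83.8
```

```text
[[ 397.16968807 -349.64693342   87.        ]
 [ 398.9328109  -333.56581275   87.        ]
 [ 398.05710213 -341.65192475   87.        ]] [-1.76312283e+00 -1.60811207e+01  2.84217094e-14]
[[ 364.33729931 -338.00666535   87.        ]
 [ 433.22328298 -345.80026716   87.        ]]
clock 2.65 pos [ 423.48 -362.3   205.74] tool z ang deg 82.7801283154309 tool x [ 0.01 -0.01 -1.  ] F [0.91 0.36 0.08] w 85.11589544219994
q [ 0.58  0.53  0.12  1.83 -0.08  0.77  2.18]
shift tool [75.42 26.87 17.25]
turn rotvec tool [-0.02 -0.01  0.01]
```

```bash
python3 -m handwheel '1 25 9 6 -0.005 -0.005 0.005;1 25 9 6 -0.005 -0.005 0.005;1 25 9 6 -0.005 0 0;1 0 0 0 0 0 0'; python3 d.py 398.9 -342 58 83.8
```

```text
clock: 3.05
eef_pos: [401.6, -333.7, 130.1]
tool_rot: [0.264, 1.566, 1.733]
force: [-0.6, -0.1, 0.4]
width: 85.4
clock 3.05 pos [ 401.6  -333.69  130.09] tool z ang deg 84.17175313389492 tool x [-0.  0. -1.] F [-0.6  -0.06  0.36] w 85.36050351505936
q [ 0.58  0.61  0.09  1.97 -0.1   0.57  2.21]
shift tool [72.06  1.75 -8.86]
turn rotvec tool [ 0.01  0.   -0.  ]
```

```bash
python3 -m handwheel '1 20 1.5 -7 0 0 0;1 20 0 0 0 0 0;1 15 0 0 0 0 0;1 0 0 0 0 0 0'; python3 d.py 398.9 -342 58 83.8
```

```text
clock: 3.45
eef_pos: [406.0, -336.9, 78.2]
tool_rot: [-1.072, 1.564, 0.406]
force: [0.5, 1.4, -0.2]
width: 85.4
clock 3.45 pos [ 406.01 -336.87   78.21] tool z ang deg 84.66126097416382 tool x [ 0.01  0.   -1.  ] F [ 0.47  1.44 -0.19] w 85.36769416039786
q [ 0.6   0.7   0.06  1.99 -0.11  0.45  2.22]
shift tool [20.16  6.72 -5.83]
turn rotvec tool [0.02 0.   0.01]
```

```bash
python3 -m handwheel '1 0 5 -5 0.015 0 0.01;1 8 2 -1 0 0 0;1 0 0 0 0 0 0;1 0 0 0 0 0 0'; python3 d.py 398.9 -342 58 83.8
```

```text
clock: 3.85
eef_pos: [401.3, -342.9, 73.6]
tool_rot: [-1.202, 1.57, 0.262]
force: [-0.5, -0.0, -0.3]
width: 85.7
clock 3.85 pos [ 401.27 -342.93   73.59] tool z ang deg 83.86753777781901 tool x [ 0.  0. -1.] F [-0.53 -0.04 -0.31] w 85.65101339361783
q [ 0.61  0.71  0.07  1.99 -0.11  0.44  2.22]
shift tool [15.59  2.47  0.67]
turn rotvec tool [0. 0. 0.]
```

```bash
python3 -m handwheel '1 12 2 0.5 0 0 0;1 8 1 0 0 0 0;1 0 0 0 0 0 0'; python3 d.py 398.9 -342 58 83.8
```

```text
clock: 4.15
eef_pos: [398.4, -342.3, 52.6]
tool_rot: [-1.734, 1.569, -0.271]
force: [-1.5, 0.8, -0.1]
width: 85.6
clock 4.15 pos [ 398.41 -342.26   52.65] tool z ang deg 83.85673756864217 tool x [ 0. -0. -1.] F [-1.53  0.78 -0.06] w 85.61459837762256
q [ 0.62  0.75  0.06  2.01 -0.11  0.39  2.23]
shift tool [-5.35 -0.47  0.31]
turn rotvec tool [ 0. -0.  0.]
```

```bash
python3 -m handwheel '1 -6 0 0 0 0 0;1 -1 0 0 0 0 0'; python3 d.py 398.9 -342 58 83.8; python3 -m handwheel '-1 0 0 0 0 0 0;-1 0 0 0 0 0 0;-1 0 0 0 0 0 0;-1 0 0 0 0 0 0;-1 0 0 0 0 0 0;-1 0 0 0 0 0 0;-1 0 0 0 0 0 0;-1 0 0 0 0 0 0'; python3 d.py 398.9 -342 58 83.8
```

```text
clock: 4.35
eef_pos: [397.8, -341.9, 59.3]
tool_rot: [-0.281, 1.57, 1.182]
force: [0.0, -0.7, -0.4]
width: 85.1
clock 4.35 pos [ 397.85 -341.92   59.28] tool z ang deg 83.84738128670959 tool x [ 0.  0. -1.] F [ 0.03 -0.67 -0.38] w 85.10333124330398
q [ 0.61  0.73  0.06  2.01 -0.11  0.41  2.23]
shift tool [ 1.28 -1.05  0.03]
turn rotvec tool [0. 0. 0.]
clock: 5.15
eef_pos: [398.5, -342.2, 60.3]
tool_rot: [-1.687, 1.569, -0.223]
force: [0.8, 0.1, 0.5]
width: 15.4
clock 5.15 pos [ 398.52 -342.24   60.34] tool z ang deg 83.85875549674621 tool x [ 0. -0. -1.] F [0.8  0.07 0.47] w 15.412602063796214
q [ 0.61  0.73  0.06  2.01 -0.11  0.41  2.23]
shift tool [ 2.34 -0.35  0.28]
turn rotvec tool [ 0. -0.  0.]
```

```bash
python3 -m handwheel '-1 -15 0 0 0 0 0;-1 -25 0 0 0 0 0;-1 -30 0 0 0 0 0;-1 -15 0 0 0 0 0;-1 0 0 0 0 0 0'
python3 - <<'E'
from h import *
import pickle
np.set_printoptions(precision=1,suppress=True)
P=pickle.load(open('w1.pkl','rb'))
for n,p,z in [('b1',[(302,258),(320,322)],40),('b2',[(232,262),(251,327)],40),('b3',[(202,340)],40),('stop',[(376,239)],42),('bed',[(144,257),(343,217),(356,311)],12)]:
    p=np.array(p); q=np.atleast_2d(at('wrist',p[:,0],p[:,1],z,P)); d=q[-1]-q[0]; print(n,q.tolist(),q.mean(0)[:2],np.arctan2(d[1],d[0]))
cv2.imwrite('pics/top1.png',get_image('top')); cv2.imwrite('pics/s1.png',get_image('scene'))
E
python3 d.py 556 -60 135 86
```

```text
clock: 5.65
eef_pos: [396.4, -340.7, 145.6]
tool_rot: [0.862, 1.565, 2.326]
force: [-0.0, 0.8, -2.1]
width: 15.2
b1 [[523.905021479562, -13.88154564114408, 40.0], [613.988264689978, -13.735782070902006, 40.0]] [568.9 -13.8] 0.0016180971935810366
b2 [[507.6838717354941, -90.2282083052082, 40.0], [597.8924083550991, -96.96193343307829, 40.0]] [552.8 -93.6] -0.074508024728943
b3 [[603.4672140846101, -165.63917959256182, 40.0]] [ 603.5 -165.6] 0.0
stop [[524.7065986915908, 71.05167452460405, 42.0]] [524.7  71.1] 0.0
bed [[484.06152214285845, -207.5042677517128, 12.0], [499.7612791701298, 43.78857574882994, 12.0], [631.9069176261551, 34.82183702822142, 12.0]] [538.6 -43. ] 1.0229767021665475
clock 5.75 pos [ 395.49 -339.81  143.79] tool z ang deg 83.86683411952828 tool x [-0.01  0.01 -1.  ] F [-0.51  0.07 -2.6 ] w 15.09895787929318
q [ 0.59  0.59  0.09  1.96 -0.09  0.6   2.21]
shift tool [   9.48 -129.77  295.3 ]
turn rotvec tool [-0.04  0.01 -0.01]
```

View pics/s1.png

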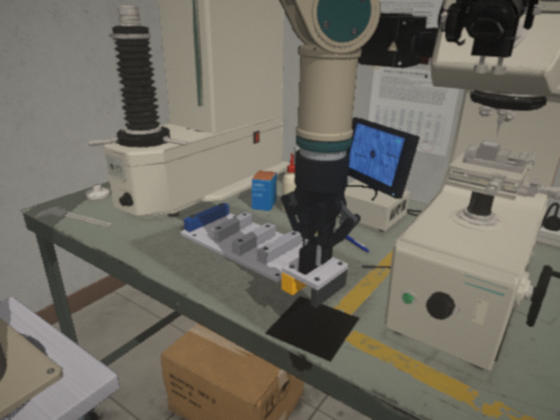

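View pics/top1.png

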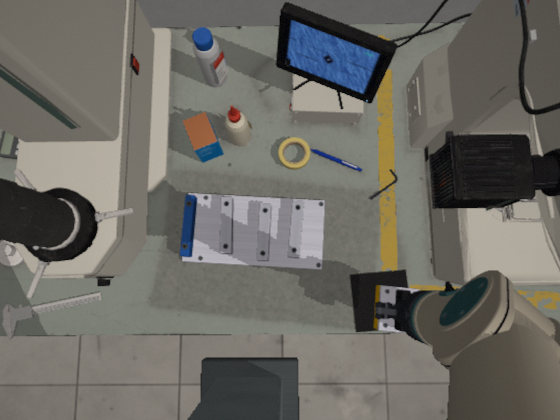

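```bash
python3 -m handwheel '-1 0 -8 20 -0.01 0 0;-1 0 -16 40 -0.01 0 0;-1 0 -16 42 -0.01 0 0;-1 0 -16 42 -0.01 0 0;-1 0 -16 42 -0.01 0 0;-1 0 -16 42 -0.01 0 0;-1 0 -16 42 0 0 0;-1 0 -16 42 0 0 0;-1 0 -10 25 0 0 0;-1 0 0 0 0 0 0'; python3 d.py 568.2 -7.7 72.5 87.9
```

```text
clock: 6.75
eef_pos: [546.8, -0.2, 127.8]
tool_rot: [1.305, 1.541, 2.825]
force: [0.3, -0.1, -3.2]
width: 15.2
clock 6.75 pos [546.81  -0.21 127.8 ] tool z ang deg 87.07488044856487 tool x [-0.03  0.01 -1.  ] F [ 0.34 -0.08 -3.18] w 15.165840927695356
q [-0.13  0.65  0.13  1.89 -0.15  0.64  1.62]
shift tool [ 54.59 -23.34  -6.82]
turn rotvec tool [-0.01  0.01 -0.03]
```

```bash
python3 -m handwheel '-1 0 -10 -3 -0.01 0.01 -0.03;-1 8 -12 -4 0 0 0;-1 8 0 0 0 0 0;-1 0 0 0 0 0 0'; python3 d.py 568.2 -7.7 72.5 87.9
```

```text
clock: 7.15
eef_pos: [565.5, -9.1, 104.9]
tool_rot: [1.956, 1.561, -2.796]
force: [-0.4, 0.0, -2.4]
width: 15.6
clock 7.15 pos [565.46  -9.11 104.92] tool z ang deg 87.72033121723224 tool x [-0.01 -0.   -1.  ] F [-0.37  0.03 -2.42] w 15.625703584484933
q [-0.12  0.7   0.13  1.87 -0.15  0.59  1.63]
shift tool [32.39 -2.98  1.64]
turn rotvec tool [-0.   -0.   -0.01]
```

```bash
python3 -m handwheel '-1 3 -2 1 0 0 -0.01;-1 0 -1 0.5 0 0 0'
python3 - <<'E'
from h import *
a=get_image('wrist'); b=get_image('scene')
cv2.imwrite('pics/w3.png',a); cv2.imwrite('pics/s3.png',cv2.resize(b[170:330,150:350],None,fx=3.5,fy=3.5,interpolation=cv2.INTER_CUBIC))
E
python3 d.py 568.2 -7.7 72.5 87.9
```

```text
clock: 7.35
eef_pos: [567.2, -9.4, 100.4]
tool_rot: [2.733, 1.566, -2.022]
force: [0.2, 0.5, -2.4]
width: 15.3
clock 7.45 pos [568.1   -9.32 101.14] tool z ang deg 87.57517341640798 tool x [-0. -0. -1.] F [ 0.06  0.28 -2.81] w 14.921585589641296
q [-0.12  0.7   0.13  1.87 -0.15  0.58  1.63]
shift tool [28.63 -0.03  1.75]
turn rotvec tool [-0.01 -0.   -0.  ]
```

View pics/w3.png

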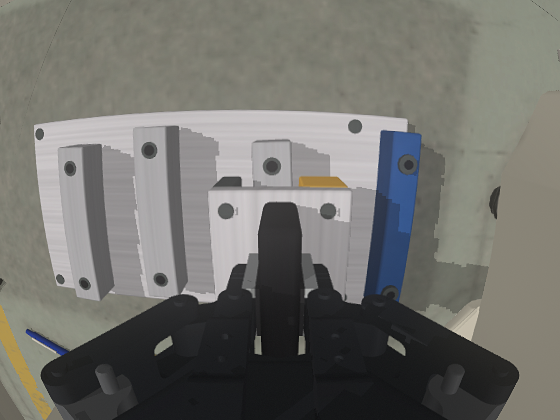

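View pics/s3.png

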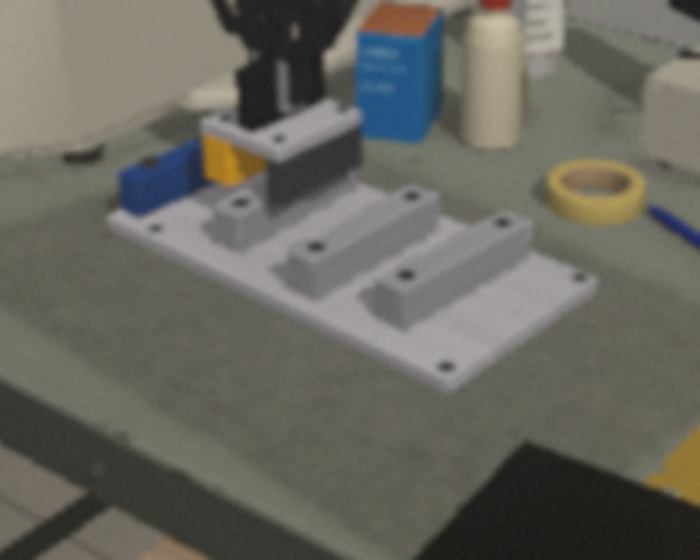

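```bash
python3 -m handwheel '-1 9 0 1 0 0 0;-1 9 0 0.5 0 0 0;-1 0 0 0 0 0 0'; python3 d.py 568.2 -7.7 72.5 87.9
```

```text
clock: 7.75
eef_pos: [568.5, -7.6, 82.5]
tool_rot: [-2.82, 1.567, -1.292]
force: [0.3, 0.5, -1.9]
width: 15.2
clock 7.75 pos [568.54  -7.62  82.5 ] tool z ang deg 87.57776501764681 tool x [ 0. -0. -1.] F [ 0.31  0.45 -1.94] w 15.217389772498256
q [-0.12  0.73  0.12  1.88 -0.15  0.54  1.63]
shift tool [10.    0.35 -0.06]
turn rotvec tool [-0.01 -0.    0.  ]
```

```bash
python3 -m handwheel '-1 6 0 0 0 0 0;-1 4 0 0 0 0 0;-1 0 0 0 0 0 0;-1 0 0 0 0 0 0'; python3 d.py 568.2 -7.7 72.5 86.16
```

```text
clock: 8.15
eef_pos: [568.4, -7.5, 71.1]
tool_rot: [-2.983, 1.567, -1.454]
force: [-0.5, 0.6, -2.0]
width: 15.5
clock 8.15 pos [568.37  -7.54  71.14] tool z ang deg 87.58975238224583 tool x [ 0. -0. -1.] F [-0.5   0.56 -1.97] w 15.523120479594027
q [-0.11  0.75  0.12  1.88 -0.16  0.51  1.64]
shift tool [-1.36  0.16 -0.17]
turn rotvec tool [ 0.02 -0.    0.  ]
```

```bash
python3 -m handwheel '-1 0 0 4 0.005 0 0;-1 0 0 5 0.01 0 0;-1 0 0 5 0.01 0 0;-1 0 0 5 0 0 0;-1 0 0 0 0 0 0'; python3 d.py 570.2 23.1 71.5 86.16
```

```text
clock: 8.65
eef_pos: [569.3, 10.4, 71.4]
tool_rot: [-3.002, 1.564, -1.503]
force: [0.3, 0.0, -3.7]
width: 15.0
clock 8.65 pos [569.31  10.43  71.39] tool z ang deg 85.9295906802133 tool x [ 0.   -0.01 -1.  ] F [ 0.26  0.02 -3.74] w 14.95227357251664
q [-0.16  0.75  0.13  1.88 -0.17  0.52  1.59]
shift tool [-0.2   0.01 12.7 ]
turn rotvec tool [-0.   -0.01  0.  ]
```

```bash
python3 -m handwheel '-1 0 0 4 0 -0.005 0;-1 0 0 4 0 0 0;-1 0 0 2 0 0 0;-1 0 0 0 0 0 0'; python3 d.py 570.2 23.1 71.5 86.16;  python3 -m handwheel '-1 0 0 1 0 0 0';  python3 -m handwheel '-1 0 0 1 0 0 0'; python3 -m handwheel '-1 0 0 1 0 0 0'
```

```text
clock: 9.05
eef_pos: [570.1, 20.2, 71.4]
tool_rot: [-2.773, 1.568, -1.274]
force: [0.3, -2.4, -2.8]
width: 15.1
clock 9.05 pos [570.07  20.17  71.44] tool z ang deg 85.90652434320926 tool x [ 0. -0. -1.] F [ 0.33 -2.45 -2.75] w 15.129538226688545
q [-0.17  0.75  0.13  1.88 -0.18  0.52  1.58]
shift tool [-0.07  0.08  2.93]
turn rotvec tool [-0. -0.  0.]
clock: 9.15
eef_pos: [570.1, 20.9, 71.5]
tool_rot: [-2.79, 1.567, -1.291]
force: [-0.9, -2.3, -2.3]
width: 15.6
clock: 9.25
eef_pos: [570.2, 21.7, 71.5]
tool_rot: [-2.827, 1.567, -1.329]
force: [0.4, -3.9, -3.6]
width: 15.6
clock: 9.35
eef_pos: [570.2, 22.5, 71.4]
tool_rot: [-2.853, 1.567, -1.354]
force: [-0.2, -3.7, -2.4]
width: 14.9
```

```bash
for i in 1; do python3 -m handwheel '-1 0 0 1 0 0 0'; python3 -m handwheel '-1 0 0 1 0 0 0'; python3 -m handwheel '-1 0 0 1 0 0 0'; done
```

```text
clock: 9.45
eef_pos: [570.3, 23.1, 71.5]
tool_rot: [-2.873, 1.566, -1.375]
force: [0.0, -6.0, -3.0]
width: 15.6
clock: 9.55
eef_pos: [570.3, 23.2, 71.5]
tool_rot: [-2.922, 1.565, -1.424]
force: [-0.3, -5.8, -2.6]
width: 14.7
clock: 9.65
eef_pos: [570.3, 23.2, 71.5]
tool_rot: [-2.973, 1.564, -1.475]
force: [-0.5, -5.4, -2.1]
width: 15.6
```

```bash
python3 -m handwheel '-1 0 0 2.5 0 0 0;-1 0 0 3 0 0 0;-1 0 0 3 0 0 0;-1 0 0 3 0 0 0'; python3 d.py 570.2 23.1 71.5 86.16
```

```text
clock: 10.05
eef_pos: [570.4, 23.7, 72.0]
tool_rot: [-3.107, 1.551, -1.613]
force: [-0.8, -8.6, -1.1]
width: 15.5
clock 10.05 pos [570.36  23.69  72.02] tool z ang deg 85.61148595759515 tool x [-0.   -0.02 -1.  ] F [-0.81 -8.63 -1.14] w 15.469884329583266
q [-0.2   0.76  0.15  1.88 -0.17  0.52  1.55]
shift tool [ 0.53  0.11 -0.59]
turn rotvec tool [-0.01 -0.02  0.  ]
```

```bash
python3 - <<'E'
from h import *
a=get_image('wrist'); b=get_image('scene')
cv2.imwrite('pics/w4.png',a); cv2.imwrite('pics/s4.png',cv2.resize(b[170:330,150:350],None,fx=3.5,fy=3.5,interpolation=cv2.INTER_CUBIC))
E
python3 d.py 570.2 23.1 71.5 86.16
```

```text
clock 10.15 pos [570.34  23.72  72.02] tool z ang deg 85.62343593644974 tool x [-0.   -0.02 -1.  ] F [-0.41 -8.5  -0.09] w 15.291234482419386
q [-0.2   0.76  0.15  1.88 -0.17  0.52  1.55]
shift tool [ 0.53  0.09 -0.62]
turn rotvec tool [-0.01 -0.02  0.  ]
```

View pics/w4.png

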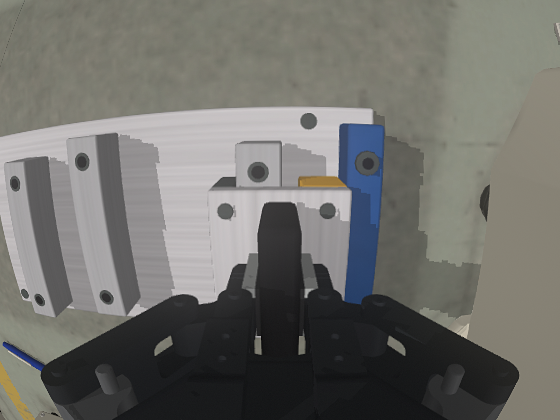

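View pics/s4.png

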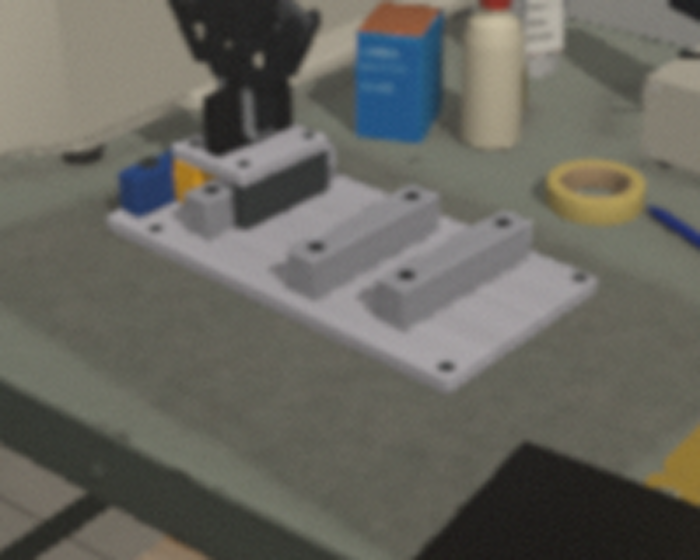

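```bash
python3 -m handwheel '-1 0 0 -3 0 -0.01 0;-1 0 0 -2 0 -0.01 0;-1 0 0 0 0 0 0'; python3 d.py 570.2 23.1 71.5 86.16
```

```text
clock: 10.45
eef_pos: [570.4, 21.0, 72.3]
tool_rot: [-0.304, 1.566, 1.191]
force: [-0.8, 0.5, -3.1]
width: 15.0
clock 10.45 pos [570.42  20.99  72.34] tool z ang deg 85.66227423161254 tool x [ 0.  0. -1.] F [-0.77  0.53 -3.06] w 14.992991731539227
q [-0.16  0.75  0.12  1.88 -0.18  0.52  1.58]
shift tool [0.85 0.38 2.08]
turn rotvec tool [-0.01  0.    0.  ]
```

```bash
python3 -m handwheel '-1 0 0 -2 0 0 0;-1 0 0 0 0 0 0'; python3 -m handwheel '-1 -6 0 0 0 0 0;-1 -12 0 0 0 0 0;-1 -15 0 0 0 0 0;-1 -12 0 0 0 0 0;-1 0 0 0 0 0 0';python3 - <<'E'
from h import *
import pickle
P=camera_params('wrist');a=get_image('wrist'); 
cv2.imwrite('pics/w5.png',a); pickle.dump(P,open('w5.pkl','wb'))
E
python3 d.py 555 -65 120 86.16
```

```text
clock: 10.65
eef_pos: [570.5, 20.8, 72.4]
tool_rot: [-0.233, 1.564, 1.263]
force: [0.0, -1.3, -1.4]
width: 15.1
clock: 11.15
eef_pos: [570.8, 22.2, 121.5]
tool_rot: [-0.297, 1.562, 1.201]
force: [-0.6, 0.7, -2.1]
width: 15.1
clock 11.2 pos [570.42  22.27 120.81] tool z ang deg 85.8339166599024 tool x [ 0.    0.01 -1.  ] F [ 0.41 -0.45 -1.77] w 15.353101835618256
q [-0.18  0.68  0.14  1.85 -0.17  0.62  1.57]
shift tool [  0.07   9.04 -88.17]
turn rotvec tool [-0.01  0.01  0.  ]
```

View pics/w5.png

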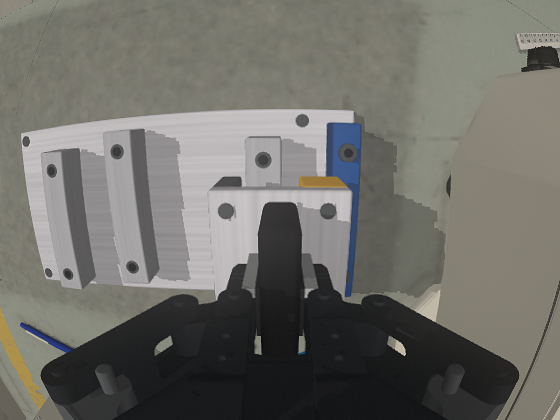

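```bash
python3 - <<'E'
from h import *
import pickle
P=pickle.load(open('w5.pkl','rb'))
for n,p,z in [('b2',[(117,151),(133,267)],40),('b3',[(51,171),(67,273)],40),('b1',[(263,159)],40),('stop',[(348,153)],42)]:
    p=np.array(p); q=np.atleast_2d(at('wrist',p[:,0],p[:,1],z,P)); d=q[-1]-q[0]; print(n,q.round(1).tolist(),q.mean(0)[:2].round(1),np.arctan2(d[1],d[0]))
E
python3 d.py 552.8 -87.5 110 86.16
```

```text
b2 [[507.2, -90.3, 40.0], [597.5, -95.4, 40.0]] [552.3 -92.8] -0.05683698823209766
b3 [[513.7, -156.2, 40.0], [602.3, -165.5, 40.0]] [ 558.  -160.9] -0.10442219699319515
b1 [[524.1, 14.4, 40.0]] [524.1  14.4] 0.0
stop [[523.5, 71.2, 42.0]] [523.5  71.2] 0.0
clock 11.2 pos [570.42  22.27 120.81] tool z ang deg 85.8339166599024 tool x [ 0.    0.01 -1.  ] F [ 0.41 -0.45 -1.77] w 15.353101835618256
q [-0.18  0.68  0.14  1.85 -0.17  0.62  1.57]
shift tool [   9.88    9.61 -110.85]
turn rotvec tool [-0.01  0.01  0.  ]
```

```bash
python3 -m handwheel '-1 0 2 -20 0 0.01 0;-1 1 2 -30 0 0 0;-1 1 2 -30 0 0 0;-1 2 3 -22 0 0 0;-1 2 1 -8 0 0 0;-1 0 0 0 0 0 0'; python3 d.py 552.8 -87.3 72.5 86.4
```

```text
clock: 11.8
eef_pos: [549.0, -93.3, 112.2]
tool_rot: [2.56, 1.565, -2.224]
force: [0.4, 0.9, -2.5]
width: 15.3
clock 11.8 pos [549.03 -93.33 112.23] tool z ang deg 85.88536205488381 tool x [-0. -0. -1.] F [ 0.41  0.89 -2.54] w 15.331254457877298
q [ 0.03  0.68  0.13  1.89 -0.14  0.58  1.75]
shift tool [39.69 -3.45  6.47]
turn rotvec tool [-0.01 -0.   -0.  ]
```

```bash
python3 -m handwheel '-1 8 -3 5 -0.005 0 0;-1 8 -0.5 1.5 0 0 0;-1 0 0 0 0 0 0'; python3 d.py 552.8 -87.3 72.5 86.4
python3 - <<'E'
from h import *
P=camera_params('wrist');a=get_image('wrist'); 
cv2.imwrite('pics/w6.png',a)
E
```

```text
clock: 12.1
eef_pos: [553.6, -83.4, 94.3]
tool_rot: [2.16, 1.566, -2.615]
force: [-0.6, 0.4, -2.9]
width: 15.4
clock 12.1 pos [553.6  -83.37  94.29] tool z ang deg 86.38328191009668 tool x [-0. -0. -1.] F [-0.55  0.44 -2.89] w 15.441162844470236
q [ 0.02  0.71  0.12  1.89 -0.14  0.55  1.74]
shift tool [21.8   0.48 -3.92]
turn rotvec tool [-0. -0. -0.]
```

View pics/w6.png

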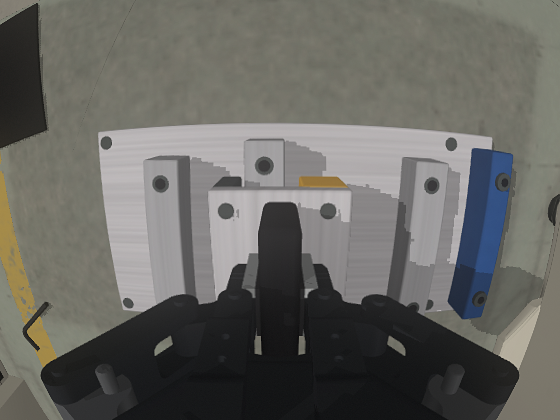

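```bash
python3 -m handwheel '-1 0 0 -4 0 0 0;-1 0 0 0 0 0 0'; python3 d.py 552.8 -87.3 72.5 86.4
```

```text
clock: 12.35
eef_pos: [554.0, -85.9, 94.5]
tool_rot: [2.104, 1.567, -2.668]
force: [-0.4, -0.2, -2.0]
width: 15.5
clock 12.35 pos [553.96 -85.85  94.5 ] tool z ang deg 86.56123128824498 tool x [-0. -0. -1.] F [-0.38 -0.18 -1.97] w 15.514914997745683
q [ 0.03  0.71  0.12  1.89 -0.14  0.55  1.75]
shift tool [22.01  1.   -1.47]
turn rotvec tool [ 0. -0. -0.]
```

```bash
python3 -m handwheel '-1 7 0 -1 0 0 0;-1 7 0 -0.5 0 0 0;-1 6 0 0 0 0 0;-1 3 0 0 0 0 0;-1 0 0 0 0 0 0'; python3 d.py 552.8 -87.3 72.5 86.16
```

```text
clock: 12.85
eef_pos: [553.9, -87.6, 69.6]
tool_rot: [2.17, 1.568, -2.602]
force: [-0.3, -0.4, -2.6]
width: 15.5
clock 12.85 pos [553.92 -87.56  69.65] tool z ang deg 86.55505721893027 tool x [-0. -0. -1.] F [-0.32 -0.36 -2.64] w 15.47613610988289
q [ 0.04  0.75  0.11  1.9  -0.15  0.5   1.76]
shift tool [-2.85  1.14  0.18]
turn rotvec tool [ 0.01 -0.   -0.  ]
```

```bash
python3 -m handwheel '-1 -2 0 0 0 0 0;-1 0 0 4 0.005 0 0;-1 0 0 6 0 0 0;-1 0 0 7 0 0 0;-1 0 0 7 0 0 0;-1 0 0 7 0 0 0;-1 0 0 6 0 0 0;-1 0 0 4 0 0 0;-1 0 0 0 0 0 0'; python3 d.py 556.5 -34.2 71.5 86.16
```

```text
clock: 13.75
eef_pos: [556.9, -44.3, 72.1]
tool_rot: [2.707, 1.566, -2.07]
force: [0.6, -1.8, -2.7]
width: 15.5
clock 13.75 pos [556.92 -44.27  72.09] tool z ang deg 86.24331299945756 tool x [-0. -0. -1.] F [ 0.61 -1.85 -2.73] w 15.482586202111824
q [-0.05  0.74  0.12  1.91 -0.16  0.5   1.69]
shift tool [ 0.55  1.08 10.03]
turn rotvec tool [ 0. -0. -0.]
```

```bash
python3 -m handwheel '-1 0 0 3 0 0 0;-1 0 0 3 0 0 0;-1 0 0 1 0 0 0'; python3 -m handwheel '-1 0 0 1 0 0 0';python3 -m handwheel '-1 0 0 1 0 0 0'; python3 d.py 556.5 -34.2 71.5 86.16
```

```text
clock: 14.05
eef_pos: [557.4, -37.7, 72.1]
tool_rot: [2.802, 1.566, -1.977]
force: [-0.7, -1.9, -2.7]
width: 15.3
clock: 14.15
eef_pos: [557.4, -36.9, 72.1]
tool_rot: [2.826, 1.565, -1.953]
force: [0.2, -2.6, -3.4]
width: 15.2
clock: 14.25
eef_pos: [557.5, -36.1, 72.1]
tool_rot: [2.842, 1.565, -1.938]
force: [0.1, -2.0, -2.0]
width: 15.1
clock 14.25 pos [557.51 -36.12  72.14] tool z ang deg 86.15475638783502 tool x [-0.   -0.01 -1.  ] F [ 0.09 -1.99 -2.02] w 15.120997752759811
q [-0.07  0.74  0.13  1.91 -0.17  0.5   1.67]
shift tool [0.64 1.13 1.85]
turn rotvec tool [-0.   -0.01 -0.  ]
```

Drag about 2–2.5 N; creeping to contact.

```bash
python3 -m handwheel '-1 0 0 0.8 0 0 0';python3 -m handwheel '-1 0 0 0.7 0 0 0';python3 -m handwheel '-1 0 0 0.7 0 0 0';python3 -m handwheel '-1 0 0 0.6 0 0 0'
```

```text
clock: 14.35
eef_pos: [557.6, -35.4, 72.1]
tool_rot: [2.846, 1.565, -1.934]
force: [-0.4, -2.1, -3.1]
width: 14.9
clock: 14.45
eef_pos: [557.6, -34.8, 72.1]
tool_rot: [2.844, 1.565, -1.935]
force: [-0.4, -2.2, -2.6]
width: 15.3
clock: 14.55
eef_pos: [557.6, -34.3, 72.1]
tool_rot: [2.854, 1.565, -1.926]
force: [0.2, -3.8, -2.2]
width: 14.9
clock: 14.65
eef_pos: [557.6, -34.2, 72.1]
tool_rot: [2.882, 1.564, -1.898]
force: [-0.5, -5.1, -2.5]
width: 15.4
```

```bash
python3 -m handwheel '-1 0 0 0.6 0 0 0';python3 -m handwheel '-1 0 0 0.6 0 0 0'
```

```text
clock: 14.75
eef_pos: [557.6, -34.2, 72.2]
tool_rot: [2.91, 1.564, -1.871]
force: [-0.1, -4.0, -3.3]
width: 15.6
clock: 14.85
eef_pos: [557.6, -34.2, 72.2]
tool_rot: [2.933, 1.563, -1.849]
force: [0.2, -5.1, -2.4]
width: 15.3
```

```bash
python3 -m handwheel '-1 0 0 1 0 0 0';python3 -m handwheel '-1 0 0 1 0 0 0';python3 - <<'E'
from h import *
P=camera_params('wrist');a=get_image('wrist'); 
cv2.imwrite('pics/w7.png',a); print(ctrl.read_state()['force'])
E
```

```text
clock: 14.95
eef_pos: [557.6, -33.9, 72.3]
tool_rot: [2.956, 1.562, -1.826]
force: [-0.5, -5.5, -1.7]
width: 15.4
clock: 15.05
eef_pos: [557.5, -33.9, 72.3]
tool_rot: [2.981, 1.561, -1.802]
force: [0.5, -5.0, -2.6]
width: 15.1
[-1.13749503 -5.32900166 -1.42457018]
```

View pics/w7.png

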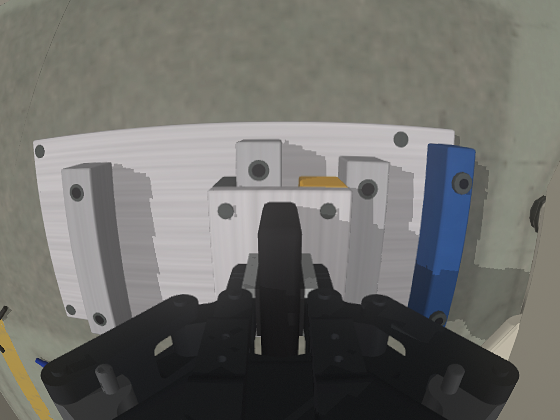

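```bash
python3 -m handwheel '-1 0 0 -3 0 -0.01 0;-1 0 0 -3 0 0 0;-1 0 0 0 0 0 0'; python3 d.py 557 -38.5 71.5 86.16
```

```text
clock: 15.4
eef_pos: [557.5, -36.9, 72.4]
tool_rot: [0.275, 1.566, 1.777]
force: [-0.9, 0.7, -2.9]
width: 15.0
clock 15.4 pos [557.54 -36.89  72.44] tool z ang deg 86.05770533484889 tool x [-0.  0. -1.] F [-0.88  0.73 -2.91] w 15.042848578521335
q [-0.05  0.74  0.11  1.91 -0.17  0.5   1.68]
shift tool [ 0.93  0.43 -1.65]
turn rotvec tool [-0.  0. -0.]
```

```bash
python3 -m handwheel '-1 0 0 -3 0 0 0;-1 -6 0 0 0 0 0;-1 -12 0 -0.5 0 0 0;-1 -15 0 -0.5 0 0 0;-1 -10 0 0 0 0 0;-1 0 0 0 0 0 0'; python3 d.py 558.2 -154.7 110 85
```

```text
clock: 16.0
eef_pos: [557.8, -38.9, 119.3]
tool_rot: [0.078, 1.563, 1.582]
force: [0.8, -0.3, -3.2]
width: 15.6
clock 16.0 pos [557.82 -38.87 119.31] tool z ang deg 86.18449552486926 tool x [-0.    0.01 -1.  ] F [ 0.83 -0.27 -3.24] w 15.559110412351258
q [-0.06  0.67  0.13  1.88 -0.16  0.6   1.68]
shift tool [   8.42   -8.09 -115.61]
turn rotvec tool [ 0.02  0.01 -0.  ]
```

```bash
python3 -m handwheel '-1 0 -1 -20 0.005 0.005 0;-1 1 -2 -30 0.005 0 0;-1 1 -2 -30 0.005 0 0;-1 1 -2 -20 0.005 0 0;-1 1 -2 -8 0 0 0;-1 0 0 0 0 0 0'
python3 - <<'E'
from h import *
import pickle
P=camera_params('wrist');a=get_image('wrist'); 
cv2.imwrite('pics/w8.png',a); pickle.dump(P,open('w8.pkl','wb'))
E
python3 d.py 558.2 -154.7 72.5 85
```

```text
clock: 16.6
eef_pos: [559.5, -147.7, 115.2]
tool_rot: [-0.155, 1.566, 1.334]
force: [0.7, 0.4, -2.7]
width: 15.4
clock 16.65 pos [ 559.45 -146.7   115.22] tool z ang deg 85.35187956784256 tool x [ 0.  0. -1.] F [-0.91 -0.27 -2.02] w 15.309236216960663
q [ 0.14  0.69  0.12  1.83 -0.14  0.62  1.83]
shift tool [42.68  0.61 -8.29]
turn rotvec tool [0.01 0.   0.  ]
```

View pics/w8.png

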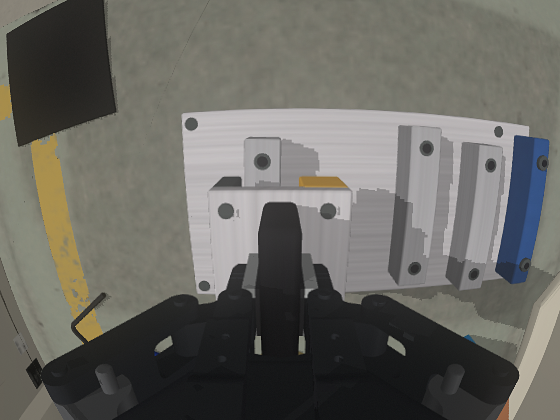

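```bash
python3 -m handwheel '-1 8 0 -8 0.005 0 0;-1 4 0 -3 0 0 0;-1 0 0 0 0 0 0'
python3 - <<'E'
from h import *
import pickle
P=pickle.load(open('w8.pkl','rb'))
B=np.array([559,-69.4]);t=-.067;X=np.array([np.cos(t),np.sin(t)]);Y=np.array([-X[1],X[0]])
for n,p,z in [('b3',[(262,161)],40),('b2',[(426,148),(415,268)],40),('b1',[(491,165),(474,274)],40),('stop',[(543,163),(524,265)],42)]:
    p=np.array(p); q=np.atleast_2d(at('wrist',p[:,0],p[:,1],z,P)); d=q[-1]-q[0]; m=q.mean(0)[:2]; print(n,q.round(1).tolist(),m.round(1),'bed',((m-B)@X).round(1),((m-B)@Y).round(1),np.arctan2(d[1],d[0]))
E
python3 d.py 558.2 -154.7 72.5 85
```

```text
clock: 16.95
eef_pos: [558.7, -154.0, 101.8]
tool_rot: [0.096, 1.563, 1.585]
force: [0.4, -0.4, -2.3]
width: 14.9
b3 [[513.2, -155.8, 40.0]] [ 513.2 -155.8] bed -40.0 -89.3 0.0
b2 [[510.9, -43.1, 40.0], [600.7, -48.4, 40.0]] [555.8 -45.7] bed -4.8 23.4 -0.05909236086617499
b1 [[524.6, 14.9, 40.0], [614.5, 8.7, 40.0]] [569.5  11.8] bed 5.1 81.7 -0.06933625571225063
stop [[523.5, 73.1, 42.0], [614.2, 65.3, 42.0]] [568.9  69.2] bed 0.6 139.0 -0.08593916380505119
clock 16.95 pos [ 558.71 -154.    101.81] tool z ang deg 85.33876925144317 tool x [-0.    0.01 -1.  ] F [ 0.37 -0.45 -2.35] w 14.871447751070498
q [ 0.15  0.71  0.11  1.84 -0.14  0.6   1.84]
shift tool [29.3   0.43 -0.96]
turn rotvec tool [ 0.01  0.01 -0.  ]
```

```bash
python3 -m handwheel '-1 8 0 -0.5 0.005 0.005 0;-1 8 0 0 0 0 0;-1 6 0 0 0 0 0;-1 4 0 0 0 0 0;-1 0 0 0 0 0 0'; python3 d.py 558.2 -154.7 71.5 85.5
```

```text
clock: 17.45
eef_pos: [558.5, -152.0, 72.7]
tool_rot: [0.596, 1.567, 2.083]
force: [-0.3, -0.0, -1.9]
width: 15.3
clock 17.45 pos [ 558.46 -152.     72.68] tool z ang deg 85.19203427547454 tool x [-0.  0. -1.] F [-0.26 -0.   -1.86] w 15.292148288849004
q [ 0.15  0.76  0.11  1.85 -0.15  0.54  1.84]
shift tool [ 1.17  0.03 -2.71]
turn rotvec tool [-0.01  0.   -0.  ]
```

```bash
python3 -m handwheel '-1 0.5 0 4 -0.005 0 0;-1 0.5 0 6 -0.005 0 0;-1 0 0 7 -0.005 0 0;-1 0 0 7 -0.003 0 0;-1 0 0 7 0 0 0;-1 0 0 7 0 0 0;-1 0 0 6 0 0 0;-1 0 0 4 0 0 0;-1 0 0 0 0 0 0'; python3 d.py 562 -92.6 71.5 86.16
```

```text
clock: 18.35
eef_pos: [562.3, -102.2, 72.3]
tool_rot: [1.596, 1.57, 3.102]
force: [-0.3, -0.5, -3.3]
width: 15.2
clock 18.35 pos [ 562.33 -102.24   72.31] tool z ang deg 86.28110490621731 tool x [-0.  0. -1.] F [-0.34 -0.5  -3.27] w 15.174883721201036
q [ 0.06  0.75  0.11  1.87 -0.15  0.52  1.78]
shift tool [0.81 0.95 9.59]
turn rotvec tool [ 0. -0. -0.]
```

```bash
python3 -m handwheel '-1 0 0 3 0 0 0;-1 0 0 2.5 0 0 0;-1 0 0 1 0 0 0'; python3 -m handwheel '-1 0 0 1 0 0 0';python3 -m handwheel '-1 0 0 1 0 0 0'; python3 d.py 562 -92.6 71.5 86.16
```

```text
clock: 18.65
eef_pos: [562.7, -96.1, 72.3]
tool_rot: [2.489, 1.57, -2.289]
force: [0.5, -3.1, -3.4]
width: 15.3
clock: 18.75
eef_pos: [562.8, -95.3, 72.3]
tool_rot: [2.647, 1.57, -2.131]
force: [0.7, -3.0, -3.0]
width: 15.3
clock: 18.85
eef_pos: [562.8, -94.5, 72.3]
tool_rot: [2.714, 1.569, -2.065]
force: [-0.4, -2.6, -2.9]
width: 15.3
clock 18.85 pos [562.78 -94.53  72.33] tool z ang deg 86.19305939798944 tool x [-0. -0. -1.] F [-0.39 -2.58 -2.86] w 15.287518096221875
q [ 0.04  0.75  0.12  1.88 -0.16  0.52  1.77]
shift tool [0.83 0.91 1.88]
turn rotvec tool [ 0. -0. -0.]
```

```bash
python3 -m handwheel '-1 0 0 0.8 0 0 0';python3 -m handwheel '-1 0 0 0.7 0 0 0';python3 -m handwheel '-1 0 0 0.6 0 0 0';python3 -m handwheel '-1 0 0 0.6 0 0 0'
```

```text
clock: 18.95
eef_pos: [562.8, -93.8, 72.3]
tool_rot: [2.767, 1.569, -2.012]
force: [-0.9, -4.1, -3.0]
width: 15.3
clock: 19.05
eef_pos: [562.9, -93.2, 72.3]
tool_rot: [2.756, 1.569, -2.023]
force: [-0.2, -2.4, -3.4]
width: 15.3
clock: 19.15
eef_pos: [562.9, -92.7, 72.4]
tool_rot: [2.829, 1.569, -1.951]
force: [-1.3, -3.8, -3.7]
width: 15.2
clock: 19.25
eef_pos: [562.9, -92.6, 72.3]
tool_rot: [2.922, 1.569, -1.858]
force: [-0.5, -3.2, -3.0]
width: 15.3
```

```bash
python3 -m handwheel '-1 0 0 0.6 0 0 0';python3 -m handwheel '-1 0 0 0.6 0 0 0';python3 -m handwheel '-1 0 0 0.7 0 0 0'
```

```text
clock: 19.35
eef_pos: [562.9, -92.5, 72.4]
tool_rot: [2.995, 1.568, -1.785]
force: [-0.6, -3.8, -3.1]
width: 15.3
clock: 19.45
eef_pos: [562.9, -92.4, 72.4]
tool_rot: [3.075, 1.568, -1.705]
force: [-0.7, -5.2, -3.4]
width: 15.3
clock: 19.55
eef_pos: [562.9, -92.3, 72.5]
tool_rot: [3.096, 1.567, -1.684]
force: [-1.1, -5.2, -2.6]
width: 15.3
```

```bash
python3 -m handwheel '-1 0 0 0.7 0 0 0';python3 -m handwheel '-1 0 0 0.7 0 0 0';python3 - <<'E'
from h import *
P=camera_params('wrist');a=get_image('wrist'); 
cv2.imwrite('pics/w9.png',a); print(ctrl.read_state()['force'])
E
```

```text
clock: 19.65
eef_pos: [562.9, -92.3, 72.5]
tool_rot: [3.125, 1.566, -1.656]
force: [-0.9, -4.7, -3.6]
width: 15.1
clock: 19.75
eef_pos: [562.9, -92.3, 72.6]
tool_rot: [-3.133, 1.565, -1.632]
force: [-0.6, -5.4, -2.9]
width: 15.1
[-0.51881634 -5.60731897 -2.61765279]
```

View pics/w9.png

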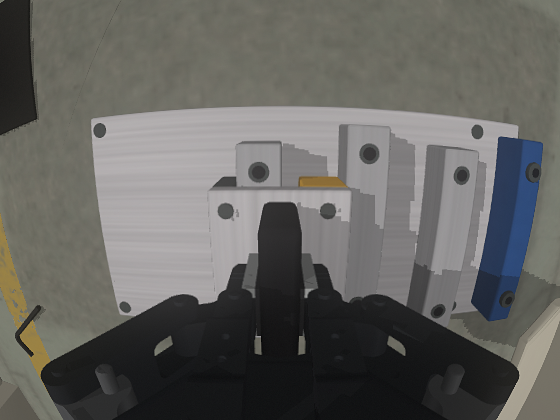

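```bash
python3 -m handwheel '-1 0 0 -3 0 -0.005 0;-1 0 0 -3 0 0 0;-1 0 0 -2.5 0 0 0;-1 0 0 0 0 0 0'; python3 d.py 562 -97 71.5 86.16
```

```text
clock: 20.2
eef_pos: [562.8, -96.5, 72.7]
tool_rot: [0.056, 1.565, 1.56]
force: [-0.4, -0.2, -2.0]
width: 15.3
clock 20.2 pos [562.82 -96.48  72.68] tool z ang deg 86.19433603654326 tool x [ 0.    0.01 -1.  ] F [-0.39 -0.15 -1.98] w 15.259888551520145
q [ 0.05  0.75  0.11  1.87 -0.16  0.52  1.78]
shift tool [ 1.17  0.78 -0.58]
turn rotvec tool [ 0.    0.01 -0.  ]
```

```bash
python3 -m handwheel '-1 -6 0 0 0 0 0;-1 -12 0 -0.5 0 0 0;-1 -18 0 -0.5 0 0 0;-1 -16 0 0 0 0 0;-1 -6 0 0 0 0 0;-1 0 0 0 0 0 0'; python3 d.py 406 -337 135 84
```

```text
clock: 20.8
eef_pos: [563.3, -96.0, 135.9]
tool_rot: [-0.131, 1.563, 1.375]
force: [0.3, -0.6, -3.6]
width: 15.2
clock 20.8 pos [563.25 -96.02 135.95] tool z ang deg 86.2913381526175 tool x [ 0.    0.01 -1.  ] F [ 0.33 -0.6  -3.61] w 15.215439784471965
q [ 0.04  0.65  0.13  1.84 -0.14  0.65  1.76]
shift tool [  -1.04  141.34 -250.64]
turn rotvec tool [0.04 0.01 0.  ]
```

```bash
python3 -m handwheel '-1 0 10 -18 0.005 0.005 0;-1 0 18 -33 0.005 0 0;-1 0 20 -36 0.005 0 0;-1 0 20 -36 0.005 0 0;-1 0 20 -36 0.01 0 0;-1 0 20 -36 0.01 0 0;-1 0 16 -28 0 0 0;-1 0 8 -14 0 0 0;-1 0 0 0 0 0 0'; python3 d.py 406 -337 61 84
```

```text
clock: 21.7
eef_pos: [398.6, -331.7, 130.5]
tool_rot: [1.246, 1.563, 2.709]
force: [-0.6, 1.0, -2.3]
width: 15.2
clock 21.7 pos [ 398.61 -331.7   130.55] tool z ang deg 83.82216899591641 tool x [-0.01  0.   -1.  ] F [-0.57  0.95 -2.29] w 15.196900276795285
q [ 0.57  0.61  0.1   1.98 -0.1   0.57  2.2 ]
shift tool [69.48 -8.41 -4.64]
turn rotvec tool [-0.    0.   -0.01]
```

```bash
python3 -m handwheel '-1 15 -3 -3 0 0 -0.008;-1 20 -3 -1 0 0 0;-1 15 -2 0 0 0 0;-1 6 0 0 0 0 0;-1 0 0 0 0 0 0'; python3 d.py 406 -337 61 84
python3 - <<'E'
from h import *
cv2.imwrite('pics/top9.png',cv2.resize(get_image('top')[180:345,165:425],None,fx=3,fy=3,interpolation=cv2.INTER_CUBIC))
E
```

```text
clock: 22.2
eef_pos: [405.5, -334.1, 71.7]
tool_rot: [0.102, 1.566, 1.565]
force: [0.0, -0.4, -2.0]
width: 15.4
clock 22.2 pos [ 405.49 -334.15   71.69] tool z ang deg 83.81583074270989 tool x [ 0.    0.01 -1.  ] F [ 0.03 -0.41 -2.  ] w 15.383484324688002
q [ 0.59  0.71  0.07  2.   -0.12  0.44  2.21]
shift tool [10.67 -0.82 -2.83]
turn rotvec tool [-0.    0.01 -0.  ]
```

View pics/top9.png

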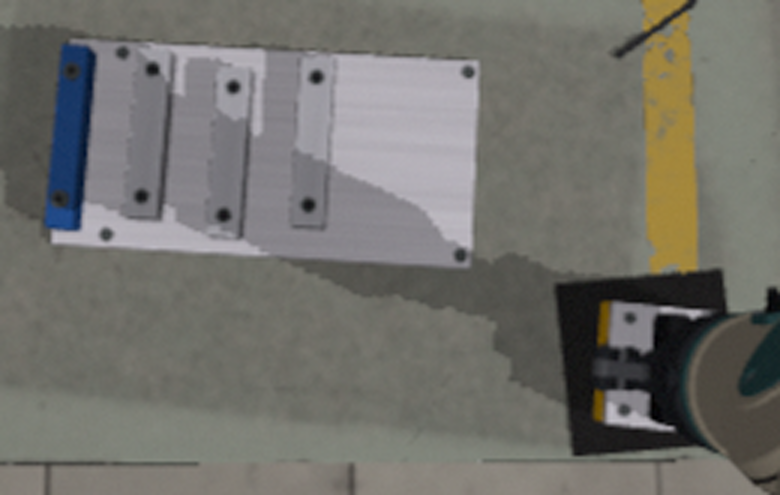

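```bash
python3 -m handwheel '-1 5 0 -2 0 0.01 0;-1 5 0 -1 0 0 0;-1 1 0 0 0 0 0'
python3 - <<'E'
from h import *
B=np.array([559,-69.4]);t=-.067;X=np.array([np.cos(t),np.sin(t)]);Y=np.array([-X[1],X[0]])
for n,p,z in [('stop',[(71,70),(59,198)],42),('b1',[(152,69),(141,196)],40),('b2',[(233,87),(223,215)],40),('b3',[(316,76),(308,205)],40)]:
    p=(np.array(p)+.5)/3-.5+[165,180]; q=at('top',p[:,0],p[:,1],z); d=q[0]-q[-1]; m=q.mean(0)[:2]; print(n,'bed',((m-B)@X).round(1),((m-B)@Y).round(1),np.arctan2(d[1],d[0])-t)
E
python3 d.py 406 -337 60 84
```

```text
clock: 22.55
eef_pos: [406.5, -337.5, 61.9]
tool_rot: [-2.818, 1.563, -1.354]
force: [0.3, -0.0, -2.9]
width: 15.7
stop bed 0.1 137.9 3.27862131911244e-05
b1 bed 4.5 81.4 -0.0034036717459582644
b2 bed -5.3 23.5 -0.005697328467573273
b3 bed 5.3 -34.5 -0.00047105590536526687
clock 22.55 pos [ 406.52 -337.47   61.94] tool z ang deg 83.88726712077643 tool x [ 0.   -0.01 -1.  ] F [ 0.33 -0.01 -2.9 ] w 15.670587186417965
q [ 0.59  0.73  0.08  2.   -0.11  0.41  2.21]
shift tool [1.93 0.57 0.43]
turn rotvec tool [-0.   -0.01  0.  ]
```

```bash
python3 -m handwheel '-1 1.5 0 0 0 -0.008 0;-1 1 0 0 0 0 0'; python3 d.py 406 -337 60.2 84; python3 -m handwheel '-1 1 0 0 0 0 0';python3 -m handwheel '-1 0.7 0 0 0 0 0'
```

```text
clock: 22.75
eef_pos: [406.8, -337.1, 60.3]
tool_rot: [-1.125, 1.568, 0.34]
force: [-2.4, 3.1, 13.7]
width: 15.4
clock 22.75 pos [ 406.84 -337.13   60.3 ] tool z ang deg 83.92560733262079 tool x [ 0.  0. -1.] F [-2.36  3.1  13.69] w 15.434033756001538
q [ 0.6   0.73  0.07  2.   -0.12  0.41  2.22]
shift tool [0.1  0.85 0.04]
turn rotvec tool [-0.  0.  0.]
clock: 22.85
eef_pos: [406.8, -337.2, 60.3]
tool_rot: [-1.095, 1.567, 0.369]
force: [-2.1, 2.4, 9.4]
width: 15.4
clock: 22.95
eef_pos: [406.8, -337.3, 60.4]
tool_rot: [-1.119, 1.567, 0.345]
force: [-0.7, 1.6, 2.0]
width: 15.6
```

```bash
python3 -m handwheel '1 0 0 0 0 0 0;1 0 0 0 0 0 0;1 0 0 0 0 0 0;1 0 0 0 0 0 0;1 0 0 0 0 0 0;1 0 0 0 0 0 0'; python3 d.py 407 -337 150 84
```

```text
clock: 23.55
eef_pos: [407.7, -338.8, 61.1]
tool_rot: [-1.56, 1.564, -0.097]
force: [-0.5, 0.1, -0.2]
width: 85.2
clock 23.55 pos [ 407.72 -338.83   61.1 ] tool z ang deg 83.83988681353274 tool x [ 0.01 -0.   -1.  ] F [-0.51  0.06 -0.18] w 85.2133474212815
q [ 0.6   0.73  0.06  2.   -0.12  0.41  2.22]
shift tool [-88.91   0.32   1.75]
turn rotvec tool [-0.    0.    0.01]
```

```bash
python3 -m handwheel '1 -10 0 0 0 0 0;1 -20 0 0 0 0 0;1 -30 0 0 0 0 0;1 -40 0 0 0 0 0;1 -40 0 0 0 0 0;1 -20 0 0 0 0 0;1 0 0 0 0 0 0;1 0 0 0 0 0 0'
python3 - <<'E'
from h import *
import pickle
np.set_printoptions(precision=1,suppress=True)
P=camera_params('wrist');a=get_image('wrist'); cv2.imwrite('pics/w10.png',a)
cv2.imwrite('pics/s10.png',get_image('scene'))
V=cv2.split(cv2.cvtColor(a,cv2.COLOR_BGR2HSV))
m=np.zeros_like(V[0]); m[60:260,180:400]=((V[2]>110)&(V[1]<60))[60:260,180:400]*255
for c in cv2.findContours(m,cv2.RETR_EXTERNAL,cv2.CHAIN_APPROX_NONE)[0]:
    if cv2.contourArea(c)>800:
        c=c[:,0]; q=at('wrist',c[:,0],c[:,1],45,P)[:,:2].astype(np.float32); print(cv2.minAreaRect(q))
E
python3 d.py 400 -335 200 84
```

```text
clock: 24.35
eef_pos: [406.1, -338.3, 230.8]
tool_rot: [-1.56, 1.564, -0.097]
force: [0.2, -0.1, -0.1]
width: 85.8
((445.3099060058594, -411.2909851074219), (82.8572006225586, 55.22257614135742), 84.76809692382812)
((378.2959899902344, -318.8970947265625), (239.932373046875, 207.2057342529297), 82.56844329833984)
clock 24.45 pos [ 405.8  -338.11  229.8 ] tool z ang deg 83.83182785257621 tool x [ 0.01  0.   -1.  ] F [ 0.18  0.24 -0.16] w 85.25916894064125
q [ 0.56  0.47  0.12  1.87 -0.08  0.8   2.19]
shift tool [29.76  6.27  2.44]
turn rotvec tool [-0.    0.    0.01]
```

View pics/w10.png

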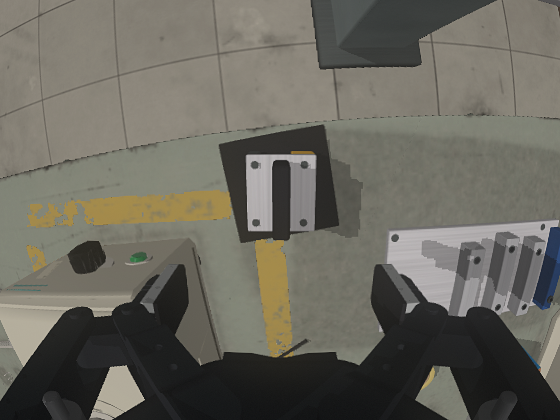

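View pics/s10.png

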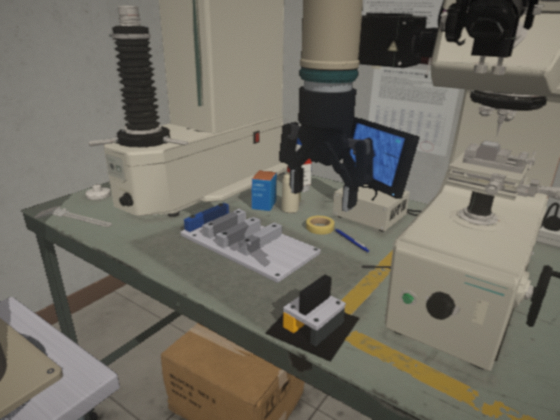

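Run:
```python
from h import *
P=camera_params('wrist')
g=at('wrist',[255,305,304,256],[165,164,223,223],45,P).mean(0); m=at('wrist',[219,326,338,240],[145,125,224,243],3,P).mean(0)
print(g,m,np.hypot(*(g-m)[:2]), ctrl.read_state()['qd'].round(4))
print(ctrl.finish_job())
```

```text
[ 407.78086633 -338.64742751   45.        ] [ 407.29973638 -337.6913002     3.        ] 1.0703576265485828 [ 0.0003  0.02   -0.0018  0.0072  0.0003 -0.0008 -0.0004]
the job is handed in; nothing more can be done
None
```

I drew the three bars up one after another with the gauge, stood the gauge back on its mat, moved the arm clear and handed the job in at about 24.5 s of 70 s. The hand-in gave no verdict.

**Contact on each bar:** at each bar the gauge stalled where the sizes given said it should. The push rose above the plain dragging force by about 5 N on the stop, 2.5 N on bar 1 and 2 N on bar 2. These are wrist-force differences, since the block's contact force cannot be read directly. The press on bar 1 may have moved it about 0.3 mm.

| Check from the top view, gauge over its mat | Bar 1 | Bar 2 | Bar 3 |
|---|---|---|---|
| y along the bed (mm) | 81.4 (allowed 80 to 84) | 23.5 | −34.5 |
| Distance to the bar before (mm, should be 58 ± 2) | – | 57.9 | 58.0 |
| Angle to the bed (rad, limit 0.06) | 0.003 | 0.006 | 0.0005 |
| Offset across the bed (mm, limit 20) | 4.5 | −5.3 | 5.3 |

**Camera agreement:** an earlier wrist picture put bar 1 at 81.7 mm and bar 2 at 23.4 mm. It read the stop about 1 mm farther out than the top view did, and turned by about 0.02 rad.

**Gauge and surroundings:** the gauge stands upright about 1 mm from the mat's centre, with the gripper open and well above it. The last scene picture shows the bottle, tape roll and carton where they were. I judged those three by eye and did not measure them. An automatic outline of the gauge plate failed in that last check, so I took the gauge's position from its screws and the mat corners instead.

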